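# Mix the ink and hold the bottle ready over the ink cup

## Robot

A 6-joint arm with a two-finger parallel gripper is mounted at the origin on the work surface. World frame = base frame: x ahead of the robot, y to its left, z up, the work surface at z = 0. Lengths are in m, angles in rad, forces in N, time in s.
With the tool pointing down it reaches from about 0.3 to 0.95 m from the base axis. Payload 3.1 kg.
Tool frame: the origin (TCP) lies between the finger pads; the fingertips stand 11 mm ahead of it and the grasp point (between the pads) lies 8 mm behind it; z points along the fingers, y is the line along which they close (so a half turn about z gives the same grasp; the last joint's range is limited). The gripper opens to 85 mm and grips with 20 to 120 N. Pads are 22 mm wide; open, the fingers measure 114 mm over their backs; the gripper's body (76 mm by 85 mm) begins 54 mm behind the grasp point. The pads swing forward as they close: fully open they stand 13 mm farther back than shut.
Start: joints at [-1.264, 0.308, 1.634, -0, 1.2, -0.07], TCP at [0.23, -0.581, 0.242] pointing down, gripper open.
Joint ranges: [-3.06, 3.06], [-0.79, 1.96], [0.05, 2.63], [-1.19, 4.34], [0.05, 2.64], [-2.94, 2.94]. Speed limits (rad/s): [2.79, 2.79, 3.14, 3.14, 3.14, 3.14].

## Interface

Orientations are given as a rotation vector (axis times angle).
In Python, from plant import bot gives the robot as it stands.
- The arm moves only by the tool step_arm, never from a script. Its argument "targets" is one flat list of numbers, 4 for each row, row after row: the shift along the tool's x, y, z in units of 40 mm (1.0 is 40 mm), then the turn about the tool's z in units of 5 degrees (1.0 is 5 degrees). In form: [x, y, z, turn, x, y, z, turn, ...]. A call has 1 to 12 rows; each row shifts and turns the commanded pose from where the row before left it, along the tool's axes as they then stand; what a row does not reach is not made up. A row lasts 1/8 s, in which the tool goes at most 62.5 mm and 10.7 degrees, less where a joint would pass 70% of its speed; a pose out of reach is approached as far as the arm can. A call is refused whole if a number of a shift passes 1 or a number of a turn 1, either way. A call with a gripper value outside its range is refused whole. "hand" is the closure, from -1 (fully open) to 1 (shut), set as the call begins (left out, the last holds). The fingers move at their own pace and stop on an object; "squeeze" is the grip in N (left out, the last holds). Time passes only in rows, so rows that do not move let the fingers close. It gives the time, the measured TCP pose, the force, the opening and the grip force at its end, in the units of the state.
- bot.sense(): the state, without advancing time (a new reading comes with each control period).
- bot.read_camera(name): name is "scene" or "side" or "wrist"; returns a dict with "color" (384x512x3 uint8, red, green, blue), "range_z" (384x512 float32, m along the optical axis (not along the pixel's ray), 0 where there is no reading), "fx", "fy", "cx", "cy" (pixels), "cam_to_world" (4x4, takes a point from camera to world coordinates). Camera axes: x right, y up, looking along -z (the intrinsics and any distortion apply to the point x, -y, -z); pixel columns grow to the right and rows downward; lengths in m; the calibration is good to about 2 mm. The wrist camera is an equidistant fisheye: a pixel r from the principal point sees the ray r / f radians off the axis. A picture is of the moment at which its call begins.
- bot.job_done(): hands the job in; it is judged then, once.
The state is a dict: "t": time; "qpos": joint angles; "joint_vel": joint speeds; "tau": joint torques, N m; "position": TCP position; "tcp_rot": TCP orientation; "force": force on the tool from outside, world axes, zero at the start; "torque": the same for the moment, N m; "grip_width": opening from 0.0 (shut) to 1.0 (fully open); "gripper_force": force on a finger pad.
Only numpy, scipy, OpenCV 4.12 (cv2) and the standard library are available. Lean on these libraries where they do the work, as an engineer would, in place of code of your own. Each camera call takes 0.05 s, during which the arm holds its last target. There are 200 camera calls.

## Task

Take the slim ink bottle with the pointed nozzle out of its tray and mix the pigment: hold it up, turn it right over, nozzle down, then bring it back nozzle up. Then carry it over the things standing on the table to the big ink cup and finish while still holding it there, ready to squeeze: nozzle pointing down, its tip centred about a centimetre above the cup's rim, still and touching nothing. Neither the bottle nor the robot may touch the cups or their stand, and nothing else may be knocked about.

Things in the scene. Friction and masses are not known exactly. Their poses are not given: they have to be found in the camera images.
- bottle: slim closed ink bottle, 122 mm, 70 g: white, paper label, clear pointed nozzle (shut by a valve until squeezed). Origin on its axis, mid-barrel; +x towards the nozzle. Barrel 34 mm in diameter from x = -42 to 34 mm, shoulder to 46, collar 21 mm in diameter to 53, nozzle to 80. Starts lying level in a tray trough, axis 31 mm above the table; 44 mm of barrel about the origin is free for fingers
- nozzle_tip (a point): the tip of that bottle's nozzle (5 mm across), on the axis 80 mm from the bottle's origin; axes as the bottle's
- tray: grey moulded tray 180 (x) by 220 mm, rim 10 mm high, floor 4 mm thick; origin under its centre; +x away from the robot, give or take. Two troughs along x, at y = -48 and 48 mm; in each, V ribs 25 mm high at x = -42 and 18 mm carry a bottle whose origin is at x = -12 mm, its nozzle or cap to +x. Does not move. Tray and cup stand may swap sides of the table
- spare_bottle: the other bottle in the tray, not wanted: shorter and stouter, 42 mm in diameter, 85 mm long, with a wide flat screw cap and no nozzle; origin on its axis, x axis towards its cap. Leave it
- stand: bridge-shaped stand of bent sheet steel, 70 mm (its x) by 180 mm (its y) and 45 mm high with a 4 mm lip; origin under its centre. It does not move. Three ink cups stand on it in a row along its y axis, 54 mm apart, in any order
- big_cup: the big ink cup: white plastic, open and empty, 29 mm across the mouth outside and 25 mm inside, 22 mm high with a 37 mm foot; origin under its centre, 45 mm above the table. It does not move
- cup_mouth (a point): centre of the big cup's mouth, at the height of its rim, 67 mm above the table; z up
- small_cup_1: a small ink cup, 17 mm across and 14 mm high, on the stand; origin under its centre
- small_cup_2: another small ink cup, as the first
- paper_cup: empty paper cup, 80 mm across the rim and 92 mm high, standing loose between tray and cup stand; origin under its centre
- tumbler: empty clear plastic tumbler, 74 mm across and 105 mm high, standing loose between tray and cup stand; origin under its centre
- wash_bottle: white round wash bottle with a bent spout, 58 mm in diameter and 165 mm high, standing loose between tray and cup stand; origin under its centre
There are look-alikes about, which are no part of the job. What is shaped like the stand but pink or red is not meant.

How it is judged:
By the outcome, as a careful person would: the job done as asked, in the order asked, and still so for the second after the job is handed in, while the arm keeps its last pose, push and grip.
It also fails if it takes over 72 s, if anything falls off the work surface, if the arm or the gripper's body presses on something with over 40 N, if the wrist force passes 120 N, or if a joint passes its speed limit or range.

## Working session

There is one attempt and no reset: what is moved stays moved. The work goes in short steps, Python scripts to look and compute and a tool call to move; the robot and the scene stay as the last step left them, time stands still between calls to the robot, and variables do not carry over. Pictures are saved under pics/ and viewed, at most 10 in all, crops included, and the job is handed in when it is done.

Besides the shell and the picture viewer there is one more tool, called after "Request:" as name(argument=value, ...) on one line, values as JSON. step_arm: Moves the arm, as the interface text tells. Its arguments: {"type":"object","properties":{"targets":{"type":"array","items":{"type":"number"}},"hand":{"type":"number"},"squeeze":{"type":"number"}},"required":["targets"]}

```bash
ls; mkdir -p pics
python3 - <<'E'
from plant import bot
import cv2,numpy as np
print(bot.sense())
for n in ["scene","side"]:
    d=bot.read_camera(n); np.savez(f"{n}.npz",**{k:v for k,v in d.items()})
    cv2.imwrite(f"pics/{n}1.png",d["color"][:,:,::-1]); print(n,d["fx"],d["fy"],d["cx"],d["cy"],d["cam_to_world"].round(3),[k for k in d])
E
```

```text
pics
{'t': 0.0, 'qpos': array([-1.26370962e+00,  3.08999850e-01,  1.63519721e+00, -1.86541755e-05,
        1.19969616e+00, -6.96892292e-02]), 'joint_vel': array([ 4.57364776e-04, -6.52506721e-04,  1.89623330e-03,  8.11383627e-04,
       -7.50481425e-04, -5.05499816e-05]), 'tau': array([ 1.64308582e-03, -4.15251446e+01, -2.76659364e+01,  3.55896202e-05,
        1.01200715e-02,  3.67683825e-06]), 'position': array([ 0.22968622, -0.58040469,  0.24104518]), 'tcp_rot': array([-3.08376576e+00, -5.87926770e-01,  4.54710242e-04]), 'force': array([0.31919758, 0.23494774, 0.05272734]), 'torque': array([0.03924583, 0.00370555, 0.00591608]), 'gripper_force': 0.0, 'grip_width': 1.0010895603505316}
scene 399.5261540703838 399.5261540703838 256.4742388503993 188.82379085866285 [[-0.755 -0.421  0.502  1.097]
 [ 0.655 -0.502  0.564  0.793]
 [ 0.014  0.755  0.655  0.863]
 [ 0.     0.     0.     1.   ]] ['color', 'range_z', 'fx', 'fy', 'cx', 'cy', 'cam_to_world']
side 404.9772184821581 404.9772184821581 250.94381781218445 195.1656878791458 [[-0.823  0.417 -0.386  0.112]
 [-0.568 -0.603  0.561  0.63 ]
 [ 0.001  0.68   0.733  0.812]
 [ 0.     0.     0.     1.   ]] ['color', 'range_z', 'fx', 'fy', 'cx', 'cy', 'cam_to_world']
```

View pics/scene1.png

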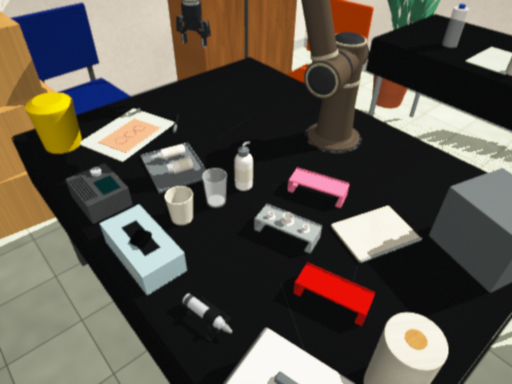

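View pics/side1.png

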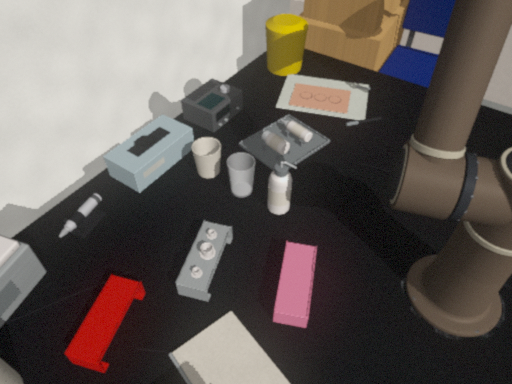

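Scene: tray with two bottles at about (172,167), the grey stand with three cups at (287,226), and the paper cup (180,205), tumbler (215,187) and wash bottle (244,167) between them. Side: tray (285,142), stand (205,260). Next I'll zoom in and build the geometry.

```bash
cat > h.py <<'E'
import numpy as np,cv2
def load(n): return dict(np.load(n+".npz"))
def cloud(d):
    z=d["range_z"]; v,u=np.mgrid[:z.shape[0],:z.shape[1]]
    p=np.stack([(u-d["cx"])/d["fx"]*z,-(v-d["cy"])/d["fy"]*z,-z],-1)
    T=d["cam_to_world"]; w=p@T[:3,:3].T+T[:3,3]; w[z==0]=np.nan
    return w
def onplane(d,u,v,h):
    T=d["cam_to_world"]; r=T[:3,:3]@np.array([(u-d["cx"])/d["fx"],-(v-d["cy"])/d["fy"],-1])
    return T[:3,3]+r*(h-T[2,3])/r[2]
def proj(d,p):
    T=d["cam_to_world"]; c=T[:3,:3].T@(np.asarray(p)-T[:3,3]); return d["cx"]+d["fx"]*c[0]/-c[2], d["cy"]+d["fy"]*c[1]/c[2]
E
python3 - <<'E'
from h import *
S=load("scene");D=load("side")
def crop(d,x,y,w=100,h=75): return cv2.resize(d["color"][y:y+h,x:x+w,::-1],(400,300),interpolation=cv2.INTER_CUBIC)
cv2.imwrite("pics/m1.png",np.vstack([np.hstack([crop(S,122,130),crop(S,237,190)]),np.hstack([crop(D,235,105),crop(D,155,210,120,90)])]))
for n,d in [("scene",S),("side",D)]:
    w=cloud(d); print(n)
    for nm,(u,v) in dict(table=(250,300) if n=="scene" else (350,250),tray=(172,167) if n=="scene" else (285,142),stand=(287,226) if n=="scene" else (205,260),paper=(180,205) if n=="scene" else (207,158),tumb=(215,187) if n=="scene" else (241,175),wash=(244,167) if n=="scene" else (279,190),pink=(318,187) if n=="scene" else (295,280)).items():
        print(nm,w[v,u].round(3))
    # objects over z>0.02 in the workspace: component list
    m=((w[...,2]>0.015)&(w[...,0]>0.15)&(w[...,0]<0.95)&(abs(w[...,1])<0.6)&(w[...,2]<0.25)).astype(np.uint8)
    k,l,s,c=cv2.connectedComponentsWithStats(m)
    for i in range(1,k):
        if s[i,4]>60:
            q=w[l==i]; print(s[i],np.percentile(q,2,0).round(3),np.percentile(q,98,0).round(3))
E
```

```text
scene
table [0.725 0.359 0.001]
tray [ 0.612 -0.176  0.044]
stand [0.508 0.264 0.044]
paper [0.711 0.036 0.084]
tumb [0.59  0.038 0.086]
wash [0.468 0.025 0.092]
pink [0.314 0.205 0.044]
[  28   97   53   53 1934] [ 0.756 -0.597  0.02 ] [ 0.885 -0.543  0.184]
[234 141  19  46 648] [ 0.435 -0.008  0.018] [0.483 0.034 0.152]
[150 144  35  18 293] [ 0.518 -0.287  0.017] [ 0.62  -0.242  0.048]
[166 156  29  21 334] [ 0.546 -0.193  0.019] [ 0.624 -0.149  0.058]
[  66  163   66   58 2320] [ 0.787 -0.29   0.019] [ 0.913 -0.136  0.091]
[288 167  61  38 912] [0.235 0.105 0.024] [0.354 0.279 0.049]
[202 168  25  36 721] [ 0.538 -0.025  0.019] [0.606 0.044 0.105]
[ 430  183   52   66 1599] [0.156 0.531 0.019] [0.205 0.599 0.191]
[165 186  28  36 808] [ 0.658 -0.036  0.02 ] [0.731 0.039 0.092]
[ 255  203   67   47 1264] [0.442 0.17  0.023] [0.55  0.345 0.064]
[ 100  205   86   87 4066] [ 0.797 -0.049  0.02 ] [0.913 0.18  0.093]
[ 294  262   81   60 1927] [0.513 0.404 0.04 ] [0.619 0.574 0.049]
[183 294  49  39 760] [0.81  0.273 0.019] [0.868 0.4   0.043]
[ 223  327   92   57 2933] [0.779 0.497 0
[... 326 characters left out ...]
292  0.018] [ 0.91  -0.138  0.092]
[ 103  115  118   75 4583] [ 0.663 -0.049  0.019] [0.911 0.178 0.093]
[280 119  32  26 367] [ 0.515 -0.287  0.018] [ 0.621 -0.243  0.049]
[261 131  30  28 438] [ 0.541 -0.194  0.018] [ 0.626 -0.15   0.059]
[226 153  29  42 966] [ 0.539 -0.025  0.02 ] [0.608 0.043 0.106]
[267 162  29  50 996] [ 0.428 -0.007  0.018] [0.478 0.033 0.159]
[ 58 194  43  44 664] [0.81  0.27  0.019] [0.868 0.399 0.044]
[ 175  220   57   78 2295] [0.444 0.169 0.021] [0.549 0.344 0.063]
[   0  235   44   81 2189] [0.76  0.483 0.018] [0.821 0.592 0.131]
[ 273  241   44   84 2559] [0.238 0.107 0.023] [0.349 0.279 0.049]
[  64  274   80   97 3212] [0.514 0.401 0.026] [0.619 0.576 0.05 ]
```

View pics/m1.png

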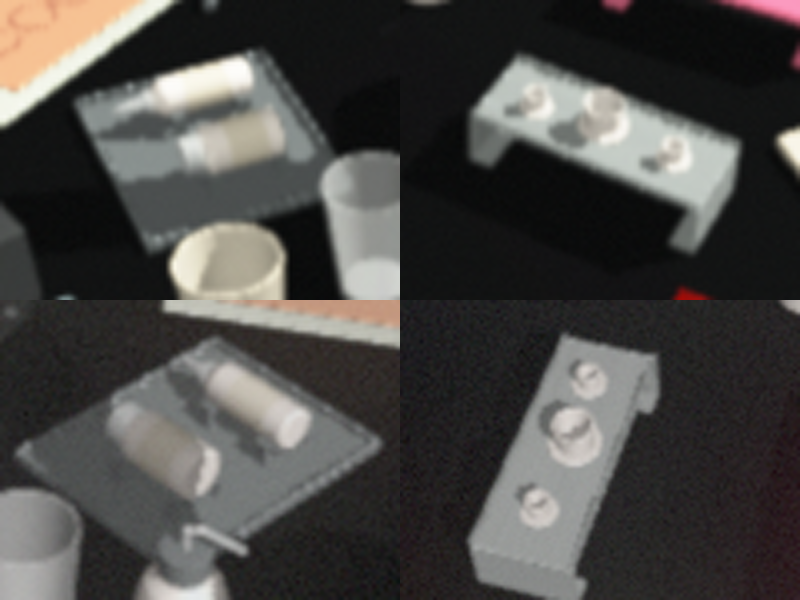

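The slim bottle is the far one from the spare: y ≈ -0.265 with the nozzle towards +x. The big cup is in the middle of the stand. Next I'll measure both accurately.

Run:
```python
from h import *
from scipy.optimize import least_squares
S=load("scene");D=load("side"); C=[];K=[]
for n,d in (("scene",S),("side",D)):
    w=cloud(d)
    m=(w[...,2]>0.034)&(w[...,2]<.06)&(w[...,0]>0.48)&(w[...,0]<0.66)&(w[...,1]<-.23)&(w[...,1]>-.31)
    q=w[m]; C.append(q)
    # cylinder with axis height .031, r .017
    def fit(q):
        f=lambda p:np.hypot((q[:,1]-p[0]-p[1]*(q[:,0]-.56))/np.sqrt(1+p[1]**2),q[:,2]-p[2])-.017
        return least_squares(f,[-.265,0,.031],loss="soft_l1",f_scale=.001)
    q=q[q[:,0]<.60]; r=fit(q); print(n,"bottle y@.56,slope,z",r.x.round(4),len(q),abs(r.fun).mean())
    mm=(w[...,2]>0.02)&(w[...,0]>0.46)&(w[...,0]<0.72)&(w[...,1]<-.22)&(w[...,1]>-.31); a=w[mm]; print("x ext",np.percentile(a[:,0],[0,1,3,97,99,100]).round(4))
    t=np.array([1,r.x[1]]);
    for x in np.arange(.49,.66,.008):
        b=a[abs(a[:,0]-x)<.004]; print(round(x,3),len(b),(b[:,2].max() if len(b) else 0), end=" | ")
    # cup
    m=(w[...,2]>0.058)&(w[...,0]>0.44)&(w[...,0]<0.55)&(w[...,1]<.32)&(w[...,1]>.2)&(w[...,2]<.075)
    c=w[m]; e=least_squares(lambda p:np.hypot(c[:,0]-p[0],c[:,1]-p[1])-.0145,c[:,:2].mean(0),loss="soft_l1",f_scale=.001); print("\ncup",e.x.round(4),len(c),c[:,2].max(),c.mean(0).round(4))
    # stand top min-area rect
    m=(w[...,2]>0.036)&(w[...,2]<.056)&(w[...,0]>0.42)&(w[...,0]<0.57)&(w[...,1]<.36)&(w[...,1]>.15); s=w[m]
    print("stand",cv2.minAreaRect(s[:,:2].astype(np.float32)))
    # tray 
    m=(w[...,2]>0.0025)&(w[...,2]<.014)&(w[...,0]>0.44)&(w[...,0]<0.70)&(w[...,1]<-.06)&(w[...,1]>-.36)
    k,l,st,_=cv2.connectedComponentsWithStats(m.astype(np.uint8)); i=1+st[1:,4].argmax(); print("tray",cv2.minAreaRect(w[l==i][:,:2].astype(np.float32)))
```

```text
scene bottle y@.56,slope,z [-0.2728 -0.2171  0.0288] 158 0.002232645245971751
x ext [0.5134 0.5159 0.5189 0.6178 0.6272 0.6317]
0.49 0 0 | 0.498 0 0 | 0.506 0 0 | 0.514 6 0.044901421442407496 | 0.522 19 0.046951646469829855 | 0.53 26 0.048856527085921586 | 0.538 21 0.04803035296009739 | 0.546 22 0.04908184686049899 | 0.554 26 0.04753732184581072 | 0.562 19 0.046386930479054844 | 0.57 20 0.0467339220234837 | 0.578 21 0.048431687722633066 | 0.586 30 0.04688882230517488 | 0.594 23 0.04736661829399269 | 0.602 16 0.038932281712093175 | 0.61 9 0.03739175341992074 | 0.618 8 0.03369269527762886 | 0.626 5 0.036582869634571136 | 0.634 1 0.030359556743580374 | 0.642 0 0 | 0.65 0 0 | 0.658 0 0 | 
cup [0.494  0.2506] 61 0.06873745994643621 [0.4945 0.2485 0.0628]
stand ((0.4959275722503662, 0.2538888454437256), (0.07399882376194, 0.17981985211372375), 19.429393768310547)
tray ((0.5800706744194031, -0.22726541757583618), (0.22811655700206757, 0.1867428869009018), 76.53569030761719)
side bottle y@.56,slope,z [-0.2736 -0.2628  0.0308] 217 0.001615846066378133
x ext [0.5136 0.5143 0.5153 0.6169 0.6274
[... 165 characters left out ...]
6 | 0.546 30 0.048764013697707775 | 0.554 27 0.05094295931998527 | 0.562 24 0.04901077839060963 | 0.57 27 0.04973056135187781 | 0.578 22 0.04899243740690662 | 0.586 31 0.04925066364136377 | 0.594 24 0.048530784925603254 | 0.602 13 0.043787774858775164 | 0.61 7 0.04137053574231653 | 0.618 9 0.037955701467148106 | 0.626 4 0.034946403000124304 | 0.634 2 0.03385162518767226 | 0.642 0 0 | 0.65 0 0 | 0.658 0 0 | 
cup [0.4959 0.2508] 98 0.06909194673193986 [0.4954 0.257  0.0628]
stand ((0.4993893802165985, 0.2530043125152588), (0.07122080028057098, 0.1819123923778534), 19.03373146057129)
tray ((0.5832089185714722, -0.23198217153549194), (0.23539379239082336, 0.20603546500205994), 80.72167205810547)
```

The bottle origin is about (0.558, -0.273) with its axis at -13.4°. The cup mouth is about (0.495, 0.251, 0.067). A row can only shift the tool or turn it about its own z, so I need to learn how the arm behaves at the edge of its reach, which is where the tool could tilt. I'll probe upwards in free space.

Request:
step_arm(targets=[0,0,-1,0,0,0,-1,0,0,0,-1,0,0,0,-1,0,0,0,-1,0,0,0,-1,0,0,0,-1,0,0,0,-1,0,0,0,-1,0,0,0,-1,0], hand=-1)

```text
t: 1.35
position: [0.2299, -0.581, 0.6429]
tcp_rot: [-3.085, -0.588, 0.0]
force: [0.2, -0.3, -0.0]
grip_width: 1.002
gripper_force: 0.0
```

```bash
cat > s.py <<'E'
from plant import bot
import numpy as np
from scipy.spatial.transform import Rotation as R
s=bot.sense(); M=R.from_rotvec(s["tcp_rot"]).as_matrix()
print("t",round(s["t"],2),"q",s["qpos"].round(3),"sum235",(s["qpos"][[1,2,4]].sum()).round(3)); print("p",s["position"].round(4),"F",s["force"].round(1),"grip",round(s["grip_width"],3),round(s["gripper_force"],1)); print("axes x",M[:,0].round(3),"y",M[:,1].round(3),"z",M[:,2].round(3))
E
python3 s.py
```

```text
t 1.35 q [-1.264  0.26   0.916  0.     1.967 -0.07 ] sum235 3.143
p [ 0.2299 -0.581   0.6429] F [ 0.2 -0.3 -0. ] grip 1.002 0.0
axes x [0.93  0.368 0.   ] y [ 0.368 -0.93  -0.001] z [-0.     0.001 -1.   ]
```

Request:
step_arm(targets=[0,0,-1,0,0,0,-1,0,0,0,-1,0,0,0,-1,0,0,0,-1,0,0,0,-1,0,0,0,-1,0,0,0,-1,0])

```text
t: 2.35
position: [0.19, -0.4827, 0.866]
tcp_rot: [-3.045, -0.58, -0.004]
force: [-0.1, 0.3, 0.5]
grip_width: 1.0
gripper_force: 0.0
```

```bash
python3 s.py
```

```text
t 2.35 q [-1.284  0.49   0.052  0.014  2.641 -0.078] sum235 3.183
p [ 0.19   -0.4827  0.866 ] F [-0.1  0.3  0.5] grip 1.0 0.0
axes x [0.93  0.368 0.01 ] y [ 0.368 -0.929 -0.04 ] z [-0.005  0.041 -0.999]
```

The tool tilts slightly at the limits, so tilting is possible there. From the joint layout (J4 rolls the forearm, J6 turns the tool), turning the tool about z past the J6 limit should drive J4 and swing the tool towards horizontal. First the grasp, so I'll travel to above the bottle.

Request:
step_arm(targets=[0.87,-0.12,0.95,0,0.87,-0.12,0.95,0,0.87,-0.12,0.95,0,0.87,-0.12,0.95,0,0.87,-0.12,0.95,0,0.87,-0.12,0.95,0,0.87,-0.12,0.95,0,0.87,-0.12,0.95,0,0.87,-0.12,0.95,0,0.87,-0.12,0.95,0,0.87,-0.12,0.95,0,0.87,-0.12,0.95,0], hand=-0.3, squeeze=30)

```text
t: 3.85
position: [0.5458, -0.2653, 0.4324]
tcp_rot: [-3.044, -0.58, -0.004]
force: [0.3, 0.5, 0.5]
grip_width: 0.646
gripper_force: 0.0
```

```bash
python3 s.py
```

```text
t 3.85 q [-0.541  0.182  1.414  0.033  1.572  0.652] sum235 3.168
p [ 0.5458 -0.2653  0.4324] F [0.3 0.5 0.5] grip 0.646 0.0
axes x [0.93  0.368 0.011] y [ 0.368 -0.929 -0.041] z [-0.005  0.042 -0.999]
```

Request:
step_arm(targets=[0,0,0.8,1,0,0,0.8,1,0,0,0.8,1,0,0,0.8,1,0,0,0.8,1,0,0,0.8,1,0,0,0.8,1,0,0,0,0])

```text
t: 4.85
position: [0.5416, -0.2553, 0.2065]
tcp_rot: [-3.076, 0.36, 0.026]
force: [-0.2, 0.1, 1.2]
grip_width: 0.647
gripper_force: 0.0
```

```bash
python3 s.py
python3 - <<'E'
from plant import bot
import cv2,numpy as np
d=bot.read_camera("wrist"); np.savez("w1.npz",**d); cv2.imwrite("pics/w1.png",d["color"][:,:,::-1]); print(d["fx"],d["cx"],d["cy"],d["cam_to_world"].round(3))
E
```

```text
t 4.85 q [-0.531  0.312  1.706  0.037  1.157  1.258] sum235 3.175
p [ 0.5416 -0.2553  0.2065] F [-0.2  0.1  1.2] grip 0.647 0.0
axes x [ 0.973 -0.231 -0.022] y [-0.231 -0.972 -0.042] z [-0.012  0.046 -0.999]
297.3186396354542 251.04215719404286 189.07861757089088 [[-0.232  0.922  0.31   0.62 ]
 [-0.972 -0.206 -0.116 -0.28 ]
 [-0.043 -0.328  0.944  0.336]
 [ 0.     0.     0.     1.   ]]
```

View pics/w1.png

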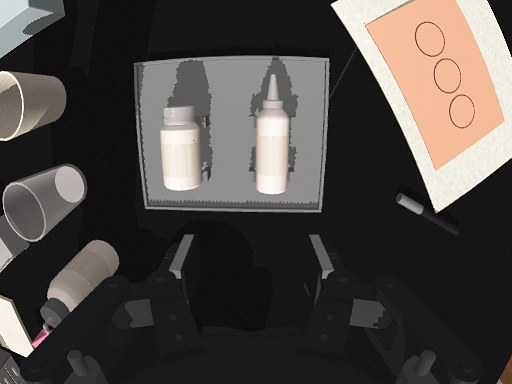

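The wrist view shows the slim bottle's barrel at (272,150), nozzle tip at (273,75) and tail at (271,192). The spare is at (181,150). I'll refine from this view.

```bash
cat >> h.py <<'E'
def wrays(d):
    v,u=np.mgrid[:384,:512]; a=u-d["cx"]; b=v-d["cy"]; r=np.hypot(a,b)+1e-9; th=r/d["fx"]
    return np.stack([np.tan(th)*a/r,-np.tan(th)*b/r,-np.ones_like(r)],-1)
def wcloud(d):
    p=wrays(d)*d["range_z"][...,None]; T=d["cam_to_world"]; w=p@T[:3,:3].T+T[:3,3]; w[d["range_z"]==0]=np.nan; return w
def ray(d,u,v,h):
    T=d["cam_to_world"]; r=T[:3,:3]@wrays(d)[v,u]; return T[:3,3]+r*(h-T[2,3])/r[2]
E
python3 - <<'E'
from h import *
from scipy.optimize import least_squares
d=load("w1"); w=wcloud(d)
m=np.zeros((384,512),bool); m[105:196,250:295]=1; m&=(w[...,2]>.03)&(w[...,2]<.06)
q=w[m]; x0=.56
f=lambda p:np.hypot((q[:,1]-p[0]-p[1]*(q[:,0]-x0))/np.sqrt(1+p[1]**2),q[:,2]-p[2])-.017
r=least_squares(f,[-.27,-.24,.031],loss="soft_l1",f_scale=.001); print(r.x.round(4),len(q),abs(r.fun).mean())
print("tip",ray(d,273,75,.031).round(4))
u=np.array([1,r.x[1]])/np.hypot(1,r.x[1]); s=(q[:,:2]-[x0,r.x[0]])@u; print("axial ext",np.percentile(s,[0,1,2,98,99,100]).round(4))
g=d["color"].astype(int).sum(2)[:,272]; print(g[60:110:2],g[180:200])
E
```

```text
[-0.2745 -0.2349  0.0308] 2712 0.0009832244049631565
tip [ 0.633  -0.2923  0.031 ]
axial ext [-0.046  -0.0438 -0.043   0.0427  0.0438  0.0449]
[297 283 286 288 287 283 284 496 578 581 582 585 588 587 585 590 587 587
 589 595 431 614 606 609 517] [744 744 744 744 744 744 744 744 744 744 743 744 759 755 511 420 431 433
 434 431]
```

Request:
step_arm(targets=[0.145,0.14,0.7,0,0.145,0.14,0.7,0,0.145,0.14,0.7,0,0.145,0.14,0.7,0,0,0,0,0])

```text
t: 5.52
position: [0.5606, -0.2794, 0.096]
tcp_rot: [-3.078, 0.361, 0.019]
force: [-0.0, -0.3, -0.5]
grip_width: 0.649
gripper_force: 0.0
```

```bash
python3 s.py
```

```text
t 5.53 q [-0.548  0.491  1.704  0.04   0.976  1.233] sum235 3.171
p [ 0.5606 -0.2794  0.096 ] F [-0.  -0.3 -0.5] grip 0.649 0.0
axes x [ 0.973 -0.231 -0.017] y [-0.232 -0.972 -0.041] z [-0.007  0.043 -0.999]
```

Request:
step_arm(targets=[-0.03,-0.01,0.6,0,-0.03,-0.01,0.6,0,-0.03,-0.01,0.6,0,0,0,0,0])

```text
t: 6.02
position: [0.5571, -0.2739, 0.025]
tcp_rot: [-3.078, 0.361, 0.018]
force: [0.1, -0.5, -0.8]
grip_width: 0.651
gripper_force: 0.0
```

Request:
step_arm(targets=[0,0,0,0,0,0,0,0,0,0,0,0,0,0,0,0,0,0,0,0,0,0,0,0], hand=1, squeeze=35)

```text
t: 6.78
position: [0.5594, -0.2742, 0.0272]
tcp_rot: [-3.079, 0.363, 0.011]
force: [0.8, 4.2, 5.6]
grip_width: 0.381
gripper_force: 34.8
```

```bash
python3 s.py
```

```text
t 6.78 q [-0.543  0.583  1.732  0.047  0.851  1.231] sum235 3.166
p [ 0.5594 -0.2742  0.0272] F [0.8 4.2 5.6] grip 0.381 34.8
axes x [ 0.973 -0.232 -0.012] y [-0.232 -0.972 -0.041] z [-0.002  0.042 -0.999]
```

Gripped. I'll lift straight up, then fit the arm geometry from the logged poses to choose where to tilt.

Request:
step_arm(targets=[0,0,-0.5,0,0,0,-0.9,0,0,0,-0.9,0,0,0,-0.9,0,0,0,-0.9,0,0,0,-0.9,0,0,0,-0.5,0])

```text
t: 7.65
position: [0.5594, -0.2849, 0.2483]
tcp_rot: [-3.082, 0.363, 0.009]
force: [0.2, 0.1, -1.4]
grip_width: 0.383
gripper_force: 35.1
```

```bash
python3 s.py
cat > kin.py <<'E'
import numpy as np
from scipy.optimize import least_squares
from scipy.spatial.transform import Rotation as R
D=[([-1.2637,.309,1.6352,0,1.1997,-.0697],[.2297,-.5804,.2410]),([-1.264,.26,.916,0,1.967,-.07],[.2299,-.581,.6429]),([-1.284,.49,.052,.014,2.641,-.078],[.19,-.4827,.866]),
([-.541,.182,1.414,.033,1.572,.652],[.5458,-.2653,.4324]),([-.531,.312,1.706,.037,1.157,1.258],[.5416,-.2553,.2065]),([-.548,.491,1.704,.04,.976,1.233],[.5606,-.2794,.096]),([-.543,.583,1.732,.047,.851,1.231],[.5594,-.2742,.0272])]
Rz=lambda a:R.from_euler('z',a).as_matrix(); Ry=lambda a:R.from_euler('y',a).as_matrix()
def fk(q,P,s4=1,full=False):
    a,h,L2,e,L3,d=P
    z=np.array([0,0,1.]);x=np.array([1.,0,0])
    A=Rz(q[0]); p=A@(a*x+h*z); A=A@Ry(q[1]); el=p+A@(L2*z); A=A@Ry(q[2]); w=el+A@(e*x+L3*z); A=A@Rz(s4*q[3])@Ry(q[4]); A5=A@Rz(q[5]); t=w+A5@(d*z)
    return (t,A5,el,w) if full else t
def fit(s4=1):
    return least_squares(lambda P:np.concatenate([fk(q,P,s4)-p for q,p in D]),[0.05,.4,.4,0,.45,.2])
E
python3 - <<'E'
from kin import *
for s in (1,-1):
    r=fit(s); print(s,r.x.round(4),abs(r.fun).max().round(4))
P=fit().x; M=fk(D[4][0],P,full=True)[1]; print(M.round(3))
E
```

```text
t 7.65 q [-0.556  0.319  1.607  0.034  1.237  1.237] sum235 3.163
p [ 0.5594 -0.2849  0.2483] F [ 0.2  0.1 -1.4] grip 0.383 35.1
axes x [ 0.973 -0.232 -0.01 ] y [-0.232 -0.972 -0.038] z [-0.001  0.039 -0.999]
1 [0.0094 1.3553 0.5307 0.0426 0.5238 1.3881] 0.0372
-1 [-0.0147 -1.2021  0.4113  0.0275  0.5309 -1.2695] 0.0507
[[ 0.232  0.973 -0.011]
 [ 0.972 -0.231  0.046]
 [ 0.042 -0.022 -0.999]]
```

```bash
sed -i 's/a,h,L2,e,L3,d=P/a,h,L2,e,L3,d,b=P/; s/A@(a\*x+h\*z)/A@(a*x+h*z+np.array([0,b,0]))/; s/\[0.05,.4,.4,0,.45,.2\])/[0.0,.3,.45,0,.45,.2,.04])/' kin.py
sed -i 's/^Rz=/D.append(([-.556,.319,1.607,.034,1.237,1.237],[.5594,-.2849,.2483]))\nRz=/' kin.py
python3 - <<'E'
from kin import *
r=fit(1); print(r.x.round(4),(r.fun.reshape(-1,3)*1000).round(1))
E
```

```text
[-4.000e-04  3.138e-01  4.820e-01  3.650e-02  5.267e-01  3.058e-01
  4.360e-02] [[ 0.   0.1  0.1]
 [-0.1 -0.1 -0.2]
 [-0.1 -0.  -0. ]
 [-0.1  0.   0.2]
 [ 0.1 -0.3 -0.1]
 [ 0.1  0.1 -0.1]
 [-0.1  0.2 -0.2]
 [ 0.   0.1  0.2]]
```

The geometry fits to 0.3 mm. I'll simulate turning past the J6 limit as bounded IK to pick a good place to do it.

```bash
cat >> kin.py <<'E'
P=fit().x
LO=np.array([-3.06,-.79,.05,-1.19,.05,-2.94])+.002; HI=np.array([3.06,1.96,2.63,4.34,2.64,2.94])-.002
Q90=Rz(np.pi/2)
def pose(q):
    t,A,el,w=fk(q,P,full=True); return t,A@Q90
def ik(t,M,q0,wr=.3):
    def f(q):
        p,N=pose(q); return np.concatenate([(p-t),wr*R.from_matrix(N.T@M).as_rotvec(),1e-4*(q-q0)])
    return least_squares(f,np.clip(q0,LO+1e-6,HI-1e-6),bounds=(LO,HI),xtol=1e-10,ftol=1e-12).x
E
python3 - <<'E'
from kin import *
q0=np.array([-.556,.319,1.607,.034,1.237,1.237])
for xy,z,wr in [((.56,-.28),.25,.3),((.56,-.28),.25,1.),((.42,-.2),.25,.3),((.42,-.2),.2,.3),((.5,-.1),.3,.3)]:
    t0,M0=pose(q0); q=ik(np.array([*xy,z]),M0,q0)
    # turn to q6 limit
    print("==",xy,z,wr,"start q5",q[4].round(2),"turn to limit deg",np.degrees(2.94-q[5]).round(0))
    t,M=pose(q); ang=2.93-q[5]
    for _ in range(10): t,M=pose(q); q=ik(np.array([*xy,z]),M@Rz(ang/10),q,wr)
    for k in range(80):
        t,M=pose(q); q=ik(t,M@Rz(np.radians(5)),q,wr)
        if k%10==9:
            t,M=pose(q); print(k+1,q.round(2),t.round(2),"elev",np.degrees(np.arcsin(M[2,2])).round(0),"az",np.degrees(np.arctan2(M[1,2],M[0,2])).round(0))
E
```

```text
== (0.56, -0.28) 0.25 0.3 start q5 1.24 turn to limit deg 97.0
10 [-0.83  0.29  1.73  0.43  1.19  2.94] [ 0.52 -0.32  0.23] elev -67.0 az 47.0
20 [-1.07  0.32  1.93  0.85  1.14  2.94] [ 0.47 -0.34  0.19] elev -47.0 az 33.0
30 [-1.23  0.45  2.14  1.29  1.14  2.94] [ 0.44 -0.32  0.13] elev -29.0 az 19.0
40 [-1.29  0.7   2.32  1.73  1.27  2.94] [ 0.43 -0.29  0.07] elev -16.0 az 5.0
50 [-1.33  1.13  2.41  1.97  1.63  2.94] [ 0.39 -0.23  0.02] elev -5.0 az -9.0
60 [-1.91  1.61  2.46  1.57  1.56  2.94] [ 0.32 -0.15  0.  ] elev -0.0 az -19.0
70 [-2.72  1.96  2.62  1.74  0.86  2.94] [ 0.36 -0.14  0.03] elev -12.0 az -26.0
80 [-3.06  1.96  2.63  2.34  0.48  2.94] [ 0.35 -0.12 -0.03] elev -25.0 az -17.0
== (0.56, -0.28) 0.25 1.0 start q5 1.24 turn to limit deg 97.0
10 [-1.15  0.27  1.79  0.19  1.17  2.94] [ 0.31 -0.47  0.2 ] elev -79.0 az 46.0
20 [-1.76  0.3   2.01  0.32  1.05  2.94] [ 0.04 -0.46  0.1 ] elev -71.0 az 23.0
30 [-2.33  0.5   2.25  0.45  0.77  2.94] [-0.11 -0.32 -0.04] elev -65.0 az 1.0
40 [-2.54  0.85  2.4   1.    0.4   2.94] [-0.07 -0.22 -0.16] elev -64.0 az -13.0
50 [-2.6   1.0
[... 1710 characters left out ...]
3.0
== (0.5, -0.1) 0.3 0.3 start q5 1.28 turn to limit deg 83.0
10 [-0.66  0.03  1.93  0.4   1.28  2.94] [ 0.47 -0.16  0.28] elev -68.0 az 62.0
20 [-0.98  0.09  2.09  0.73  1.29  2.94] [ 0.42 -0.2   0.24] elev -48.0 az 50.0
30 [-1.23  0.27  2.25  1.01  1.31  2.94] [ 0.39 -0.2   0.17] elev -30.0 az 38.0
40 [-1.4   0.6   2.4   1.26  1.34  2.94] [ 0.36 -0.17  0.1 ] elev -16.0 az 25.0
50 [-1.54  1.06  2.5   1.48  1.41  2.94] [ 0.35 -0.12  0.05] elev -6.0 az 10.0
60 [-2.23  1.65  2.58  1.38  1.02  2.94] [ 0.34 -0.05  0.04] elev -6.0 az -5.0
70 [-2.95  1.96  2.63  1.91  0.3   2.94] [ 0.39 -0.05  0.04] elev -13.0 az -5.0
80 [-3.06  1.96  2.63  2.73  0.18  2.94] [ 0.38 -0.03  0.01] elev -17.0 az 1.0
```

Pushing turns past the J6 limit does swing the tool to about horizontal, with drift I can correct on the way. I'll move a little inwards and turn up to the limit.

Request:
step_arm(targets=[-0.83,-0.25,0,1,-0.83,-0.25,0,1,0,0,0,1,0,0,0,1,0,0,0,1,0,0,0,1,0,0,0,1,0,0,0,1,0,0,0,1,0,0,0,1,0,0,0,1,0,0,0,1])

```text
t: 9.15
position: [0.4997, -0.2463, 0.2461]
tcp_rot: [-2.491, 1.863, 0.048]
force: [-0.3, -0.7, 0.3]
grip_width: 0.384
gripper_force: 35.1
```

Request:
step_arm(targets=[0,0,0,1,0,0,0,1,0,0,0,1,0,0,0,1,0,0,0,1,0,0,0,1,0,0,0,1,0,0,0,1,0,0,0,1,0,0,0,1,0,0,0,1,0,0,0,1])

```text
t: 10.65
position: [0.4461, -0.3093, 0.2354]
tcp_rot: [-1.364, 2.686, 0.128]
force: [0.3, -0.0, -0.5]
grip_width: 0.377
gripper_force: 35.1
```

```bash
python3 s.py
```

```text
t 10.65 q [-0.77   0.173  1.824  0.159  1.188  2.94 ] sum235 3.185
p [ 0.4461 -0.3093  0.2354] F [ 0.3 -0.  -0.5] grip 0.377 35.1
axes x [-0.584 -0.797 -0.151] y [-0.808  0.589  0.018] z [ 0.075  0.132 -0.988]
```

It works: the tool elevation is now -81°, with some position drift. I'll fit the solver's rotation weight to this and plan rows that shift against the drift.

```bash
cat > plan.py <<'E'
from kin import *
def sim(q,rows,wr):
    for r in rows:
        t,M=pose(q); q=ik(t+M@(np.array(r[:3])*.04),M@Rz(np.radians(5*r[3])),q,wr)
    return q
def elev(q): M=pose(q)[1]; return np.degrees(np.arcsin(M[2,2])).round(1),np.degrees(np.arctan2(M[1,2],M[0,2])).round(0)
def hold(q,pd,n,wr,turn=1,g=1.):
    rows=[]
    for _ in range(n):
        t,M=pose(q); s=np.clip(M.T@(pd-t)*g/.04,-1,1).round(1); r=[*s,turn]; rows.append(r); q=sim(q,[r],wr)
    return q,rows
E
python3 - <<'E'
from plan import *
q0=np.array([-.556,.319,1.607,.034,1.237,1.237])
for wr in (.2,.3,.5,.7,1):
    q=sim(q0,[[-.83,-.25,0,1]]*2+[[0,0,0,1]]*22,wr); print(wr,q.round(3),pose(q)[0].round(3),elev(q))
q1=np.array([-.77,.173,1.824,.159,1.188,2.938])
for wr in (.3,.5,.7):
    q=q1
    for k in range(5):
        q,rows=hold(q,np.array([.47,-.27,.27]),12,wr); print(wr,q.round(2),pose(q)[0].round(3),elev(q),rows[0],rows[-1])
E
```

```text
0.2 [-0.679  0.174  1.804  0.229  1.196  2.938] [ 0.493 -0.258  0.248] (np.float64(-77.7), np.float64(57.0))
0.3 [-0.699  0.174  1.808  0.214  1.194  2.938] [ 0.483 -0.27   0.245] (np.float64(-78.5), np.float64(57.0))
0.5 [-0.747  0.171  1.817  0.178  1.191  2.938] [ 0.459 -0.297  0.241] (np.float64(-80.4), np.float64(58.0))
0.7 [-0.792  0.167  1.824  0.143  1.189  2.938] [ 0.436 -0.322  0.238] (np.float64(-82.1), np.float64(59.0))
1 [-0.844  0.16   1.831  0.104  1.189  2.938] [ 0.408 -0.349  0.238] (np.float64(-84.1), np.float64(62.0))
0.3 [-0.99  0.13  1.96  0.74  1.24  2.94] [ 0.464 -0.275  0.264] (np.float64(-50.1), np.float64(39.0)) [np.float64(-1.0), np.float64(0.1), np.float64(-0.7), 1] [np.float64(-0.2), np.float64(0.0), np.float64(-0.1), 1]
0.3 [-1.17  0.23  2.15  1.26  1.33  2.94] [ 0.468 -0.27   0.259] (np.float64(-22.1), np.float64(26.0)) [np.float64(-0.2), np.float64(0.1), np.float64(0.0), 1] [np.float64(-0.2), np.float64(0.0), np.float64(-0.0), 1]
0.3 [-1.21  0.48  2.31  1.73  1.6   2.94] [ 0.468 -0.265  0.259] (np.float64(4.5), np.float64(13.0)) [np.float64(-0.2), np.f
[... 1968 characters left out ...]
 [np.float64(-1.0), np.float64(0.5), np.float64(-0.3), 1]
0.7 [-1.17  0.51  2.51  1.84  1.48  2.94] [ 0.446 -0.184  0.189] (np.float64(-3.4), np.float64(7.0)) [np.float64(-1.0), np.float64(0.6), np.float64(-0.2), 1] [np.float64(-1.0), np.float64(1.0), np.float64(0.2), 1]
0.7 [-1.35  1.05  2.57  1.72  1.94  2.94] [ 0.367 -0.153  0.183] (np.float64(15.1), np.float64(-5.0)) [np.float64(-1.0), np.float64(1.0), np.float64(0.2), 1] [np.float64(-1.0), np.float64(1.0), np.float64(1.0), 1]
0.7 [-1.55  1.66  2.63  1.34  2.13  2.94] [ 0.298 -0.103  0.208] (np.float64(23.3), np.float64(-25.0)) [np.float64(-1.0), np.float64(1.0), np.float64(1.0), 1] [np.float64(-1.0), np.float64(1.0), np.float64(1.0), 1]
```

Request:
step_arm(targets=[-0.9,0.1,-0.6,1,-0.8,0.1,-0.6,1,-0.8,0.1,-0.4,1,-0.8,0.1,-0.2,1,-0.8,0.1,-0.2,1,-0.8,0.1,-0.2,1,-0.8,0.1,-0.2,1,-0.8,0.1,-0.2,1,-0.8,0.1,-0.2,1,-0.8,0.1,-0.2,1])

```text
t: 11.9
position: [0.3634, -0.2808, 0.3228]
tcp_rot: [-0.685, 2.538, 0.319]
force: [-0.0, -0.3, -0.7]
grip_width: 0.384
gripper_force: 35.1
```

```bash
python3 s.py
python3 - <<'E'
from plan import *
from plant import bot
q1=np.array([-.77,.173,1.824,.159,1.188,2.938])
rows=[[-.9,.1,-.6,1],[-.8,.1,-.6,1],[-.8,.1,-.4,1]]+[[-.8,.1,-.2,1]]*7
for wr in (.5,.6,.7): q=sim(q1,rows,wr); print(wr,q.round(3),pose(q)[0].round(3),elev(q))
q=bot.sense()["qpos"]; print(elev(q)); q=np.clip(q,LO,HI)
q,rows=hold(q,np.array([.47,-.27,.27]),12,.6); print(q.round(2),pose(q)[0].round(3),elev(q)); print(np.array(rows))
E
```

```text
t 11.9 q [-1.105 -0.065  1.978  0.539  1.402  2.94 ] sum235 3.315
p [ 0.3634 -0.2808  0.3228] F [-0.  -0.3 -0.7] grip 0.384 35.1
axes x [-0.755 -0.409 -0.513] y [-0.523  0.847  0.094] z [ 0.396  0.34  -0.853]
0.5 [-1.018 -0.062  1.953  0.616  1.408  2.938] [ 0.41  -0.25   0.345] (np.float64(-54.6), np.float64(42.0))
0.6 [-1.108 -0.065  1.979  0.54   1.403  2.938] [ 0.362 -0.281  0.323] (np.float64(-58.5), np.float64(41.0))
0.7 [-1.191 -0.074  2.     0.471  1.401  2.938] [ 0.316 -0.305  0.307] (np.float64(-61.9), np.float64(40.0))
(np.float64(-58.6), np.float64(41.0))
[-1.15  0.2   2.16  1.16  1.24  2.94] [ 0.458 -0.268  0.236] (np.float64(-29.6), np.float64(26.0))
[[-1.  -1.   1.   1. ]
 [-1.  -0.3  1.   1. ]
 [-1.   0.1  0.1  1. ]
 [-1.   0.1 -0.1  1. ]
 [-0.9  0.1 -0.2  1. ]
 [-0.8  0.1 -0.1  1. ]
 [-0.8  0.1 -0.2  1. ]
 [-0.9  0.1 -0.2  1. ]
 [-0.8  0.2 -0.1  1. ]
 [-0.8  0.2 -0.2  1. ]
 [-0.8  0.2 -0.2  1. ]
 [-0.9  0.3 -0.2  1. ]]
```

The model with weight 0.6 predicts the arm exactly. I'll follow the planned rows.

Request:
step_arm(targets=[-1,-1,1,1,-1,-0.3,1,1,-1,0.1,0.1,1,-1,0.1,-0.1,1,-0.9,0.1,-0.2,1,-0.8,0.1,-0.1,1,-0.8,0.1,-0.2,1,-0.9,0.1,-0.2,1,-0.8,0.2,-0.1,1,-0.8,0.2,-0.2,1,-0.8,0.2,-0.2,1,-0.9,0.3,-0.2,1])

```text
t: 13.4
position: [0.4516, -0.2699, 0.2382]
tcp_rot: [0.066, 2.15, 0.585]
force: [-0.5, 0.2, -1.2]
grip_width: 0.384
gripper_force: 35.2
```

```bash
python3 s.py
python3 - <<'E'
from plan import *
from plant import bot
q=bot.sense()["qpos"]; print(elev(q)); q=np.clip(q,LO,HI)
for n in (12,3):
    q,rows=hold(q,np.array([.47,-.27,.29]),n,.6); print(q.round(2),pose(q)[0].round(3),elev(q),"xz",pose(q)[1][2].round(2)); print(np.array(rows).tolist())
E
```

```text
t 13.4 q [-1.165  0.192  2.158  1.147  1.247  2.94 ] sum235 3.596
p [ 0.4516 -0.2699  0.2382] F [-0.5  0.2 -1.2] grip 0.384 35.2
axes x [-0.61   0.253 -0.75 ] y [-0.162  0.888  0.431] z [ 0.775  0.385 -0.501]
(np.float64(-30.1), np.float64(26.0))
[-1.22  0.4   2.34  1.67  1.48  2.94] [ 0.464 -0.255  0.247] (np.float64(-2.3), np.float64(13.0)) xz [-0.57  0.82 -0.04]
[[-1.0, 0.5, -0.3, 1.0], [-1.0, 0.3, -0.2, 1.0], [-1.0, 0.4, -0.2, 1.0], [-1.0, 0.4, -0.2, 1.0], [-1.0, 0.5, -0.2, 1.0], [-1.0, 0.4, -0.1, 1.0], [-0.9, 0.5, -0.2, 1.0], [-1.0, 0.5, -0.1, 1.0], [-0.9, 0.5, -0.1, 1.0], [-0.9, 0.5, -0.1, 1.0], [-1.0, 0.6, -0.1, 1.0], [-1.0, 0.6, -0.0, 1.0]]
[-1.21  0.48  2.38  1.78  1.58  2.94] [ 0.461 -0.248  0.247] (np.float64(4.0), np.float64(9.0)) xz [-0.46  0.88  0.07]
[[-0.9, 0.6, 0.0, 1.0], [-1.0, 0.7, 0.1, 1.0], [-1.0, 0.7, 0.1, 1.0]]
```

Run:
```python
from plan import *
q=np.array([-1.165,.192,2.158,1.147,1.247,2.938])
rows=[[-1,.5,-.3,1],[-1,.3,-.2,1],[-1,.4,-.2,1],[-1,.4,-.2,1],[-1,.5,-.2,1],[-1,.4,-.1,1],[-.9,.5,-.2,1],[-1,.5,-.1,1],[-.9,.5,-.1,1],[-.9,.5,-.1,1],[-1,.6,-.1,1],[-1,.6,0,1],[-.9,.6,0,1]]
q=sim(q,rows,.6); print(q.round(2),elev(q))
t,M=pose(q); x=M[:,0]
import math
# turn angle about tool z bringing x to up / down
zc=M[2,0],M[2,1]; up=math.degrees(math.atan2(M[2,1],M[2,0])); print("turn to up",up,"q6",math.degrees(q[5])+up,"down",up-180 if up>0 else up+180)
def go(q,target,M,n=12):
    t0=pose(q)[0]
    for k in range(1,n+1):
        q=ik(t0+(target-t0)*k/n,M,q,.6)
    return q
qq=q
for nm,a in (("up",up-360 if up>0 else up),("down",up-180)):
    qq=q
    Md=M@Rz(math.radians(a))
    for k in range(1,13): qq=ik(t,M@Rz(math.radians(a*k/12)),qq,.6)
    print(nm,a,qq.round(2))
    for p in ([.45,-.25,.4],[.5,.25,.4],[.495,.251,.157]):
        qq=go(qq,np.array(p),Md); print(p,qq.round(2),(pose(qq)[0]-p).round(4),elev(qq),pose(qq)[1][:,0].round(2),"el,w",np.r_[fk(qq,P,full=True)[2],fk(qq,P,full=True)[3]].round(2))
```

```text
[-1.22  0.43  2.35  1.71  1.51  2.94] (np.float64(-0.3), np.float64(12.0))
turn to up 122.31491603121285 q6 290.64991624064874 down -57.685083968787154
up -237.68508396878715 [-1.22  0.43  2.35  1.71  1.51 -1.21]
[0.45, -0.25, 0.4] [-1.25 -0.01  2.36  1.65  1.48 -0.78] [ 0. -0. -0.] (np.float64(-0.3), np.float64(12.0)) [0.01 0.   1.  ] el,w [ 0.04  0.02  0.8   0.15 -0.31  0.4 ]
[0.5, 0.25, 0.4] [ 0.59 -0.18  2.51  3.68  0.82 -1.96] [ 0. -0. -0.] (np.float64(-0.3), np.float64(12.0)) [0.01 0.   1.  ] el,w [-0.1  -0.01  0.79  0.2   0.19  0.4 ]
[0.495, 0.251, 0.157] [ 0.61  0.69  2.45  3.54  1.57 -1.57] [ 0. -0.  0.] (np.float64(-0.3), np.float64(12.0)) [0.01 0.   1.  ] el,w [0.23 0.21 0.69 0.2  0.19 0.16]
down -57.685083968787154 [-1.22  0.43  2.35  1.71  1.51  1.93]
[0.45, -0.25, 0.4] [-1.25 -0.01  2.36  1.65  1.48  2.36] [ 0. -0. -0.] (np.float64(-0.3), np.float64(12.0)) [-0.01 -0.   -1.  ] el,w [ 0.04  0.02  0.8   0.15 -0.31  0.4 ]
[0.5, 0.25, 0.4] [ 0.59 -0.18  2.51  3.68  0.82  1.18] [ 0. -0. -0.] (np.float64(-0.3), np.float64(12.0)) [-0.01 -0.   -1.  ] el,w [-0.1  -0.01  0.79  0.2   0.19  0.4 ]
[0.495, 0.251, 0.157] [0.61 0.69 2.45 3.54 1.57 1.57] [ 0. -0.  0.] (np.float64(-0.3), np.float64(12.0)) [-0.01 -0.   -1.  ] el,w [0.23 0.21 0.69 0.2  0.19 0.16]
```

The final pose is feasible. I'll finish tilting.

Request:
step_arm(targets=[-1,0.5,-0.3,1,-1,0.3,-0.2,1,-1,0.4,-0.2,1,-1,0.4,-0.2,1,-1,0.5,-0.2,1,-1,0.4,-0.1,1,-0.9,0.5,-0.2,1,-1,0.5,-0.1,1,-0.9,0.5,-0.1,1,-0.9,0.5,-0.1,1,-1,0.6,-0.1,1,-1,0.6,0,1])

```text
t: 14.9
position: [0.4665, -0.255, 0.2479]
tcp_rot: [0.61, 1.581, 0.905]
force: [0.3, -0.3, -0.9]
grip_width: 0.379
gripper_force: 35.2
```

Request:
step_arm(targets=[-0.9,0.6,0,1,0,0,0,0])

```text
t: 15.15
position: [0.4652, -0.2512, 0.2457]
tcp_rot: [0.646, 1.534, 0.937]
force: [0.9, 0.1, 0.3]
grip_width: 0.385
gripper_force: 35.2
```

```bash
python3 s.py
cat > tr.py <<'E'
from plant import bot
import numpy as np,sys
from scipy.spatial.transform import Rotation as R
s=bot.sense(); M=R.from_rotvec(s["tcp_rot"]).as_matrix()
print("elev",np.degrees(np.arcsin(M[2,2])).round(2),"turn for x up",np.degrees(np.arctan2(M[2,1],M[2,0])).round(1))
if len(sys.argv)>1:
    d=np.array([float(a) for a in sys.argv[1:4]])-s["position"]; print("units to target",(M.T@d/.04).round(2))
E
python3 tr.py .5 -.26 .4
python3 - <<'E'
from plant import bot
import cv2
d=bot.read_camera("scene"); cv2.imwrite("pics/sc2.png",d["color"][:,:,::-1])
E
```

```text
t 15.15 q [-1.209  0.422  2.351  1.71   1.504  2.94 ] sum235 4.278
p [ 0.4652 -0.2512  0.2457] F [0.9 0.1 0.3] grip 0.385 35.2
axes x [-0.181  0.825 -0.536] y [-0.1    0.527  0.844] z [ 0.978  0.206 -0.012]
elev -0.71 turn for x up 122.4
units to target [-2.41  3.05  0.76]
```

View pics/sc2.png

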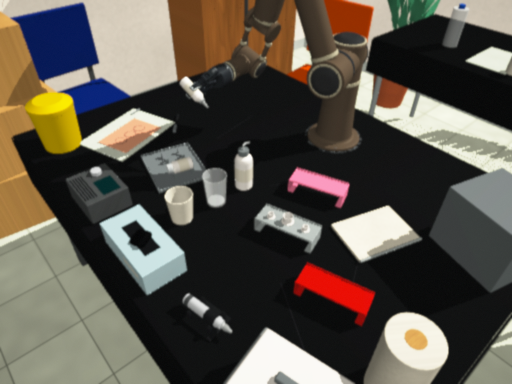

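Scene: the bottle is held with the tool horizontal at (197,92), and everything else is undisturbed. I'll raise it and turn nozzle down.

Request:
step_arm(targets=[-0.6,0.76,0.19,0,-0.6,0.76,0.19,0,-0.6,0.76,0.19,0,-0.6,0.76,0.19,0,0,0,0,-1,0,0,0,-1,0,0,0,-1,0,0,0,-1,0,0,0,-1,0,0,0,-1,0,0,0,-1,0,0,0,-1])

```text
t: 16.7
position: [0.4878, -0.2276, 0.3142]
tcp_rot: [0.026, 1.515, 0.311]
force: [-0.1, -0.5, -0.5]
grip_width: 0.382
gripper_force: 35.2
```

Request:
step_arm(targets=[0,0,0,-1,0,0,0,-1,0,0,0,-1,0,0,0,-0.5,0,0,0,0,0,0,0,0])

```text
t: 17.45
position: [0.4878, -0.2274, 0.3139]
tcp_rot: [-0.201, 1.494, 0.07]
force: [-0.1, -0.1, -1.1]
grip_width: 0.383
gripper_force: 35.2
```

```bash
python3 s.py; python3 tr.py
python3 - <<'E'
from plan import *
from plant import bot
q=bot.sense()["qpos"]
t,M=pose(q)
for k in range(18): q=ik(t,M@Rz(-np.pi/18*(k+1)),q,.6)
print(q.round(2))
M=pose(q)[1]
for p in ([.65,-.25,.4],[.65,0,.4],[.65,.25,.4],[.495,.251,.3],[.495,.251,.157]):
    t0=pose(q)[0]
    for k in range(1,9):
        qn=ik(t0+(np.array(p)-t0)*k/8,M,q,.6); dq=abs(qn-q).max(); q=qn; print(end=f"{dq:.2f} ")
    print(p,q.round(2),(pose(q)[0]-p).round(3),elev(q),fk(q,P,full=True)[3].round(2))
E
```

```text
t 17.45 q [-1.113  0.266  2.401  1.85   1.501  1.937] sum235 4.167
p [ 0.4878 -0.2274  0.3139] F [-0.1 -0.1 -1.1] grip 0.383 35.2
axes x [ 0.078 -0.077 -0.994] y [-0.17   0.981 -0.09 ] z [0.982 0.176 0.063]
elev 3.64 turn for x up -174.9
[-1.11  0.27  2.4   1.85  1.5  -1.2 ]
0.05 0.05 0.04 0.04 0.04 0.04 0.04 0.04 [0.65, -0.25, 0.4] [-0.81  0.25  2.12  2.05  1.22 -0.99] [-0.  0. -0.] (np.float64(3.6), np.float64(10.0)) [ 0.35 -0.3   0.38]
0.05 0.05 0.06 0.06 0.07 0.08 0.08 0.09 [0.65, 0, 0.4] [-0.28  0.05  2.35  2.59  0.98 -1.3 ] [-0. -0.  0.] (np.float64(3.6), np.float64(10.0)) [ 0.35 -0.05  0.38]
0.10 0.11 0.11 0.11 0.11 0.11 0.10 0.09 [0.65, 0.25, 0.4] [ 0.4   0.14  2.25  3.43  0.91 -1.86] [ 0. -0.  0.] (np.float64(3.6), np.float64(10.0)) [0.35 0.2  0.38]
0.04 0.04 0.04 0.05 0.05 0.05 0.05 0.06 [0.495, 0.251, 0.3] [ 0.63  0.23  2.53  3.62  1.29 -1.83] [ 0. -0.  0.] (np.float64(3.6), np.float64(10.0)) [0.19 0.2  0.28]
0.07 0.07 0.07 0.07 0.07 0.07 0.06 0.06 [0.495, 0.251, 0.157] [ 0.63  0.76  2.42  3.6   1.67 -1.64] [0. 0. 0.] (np.float64(3.6), np.float64(10.0)) [0.19 0.2  0.14]
```

Request:
step_arm(targets=[0,0,0,1,0,0,0,0,0,0,0,0,0,0,0,0,0,0,0,-1,0,0,0,-1,0,0,0,-1,0,0,0,-1,0,0,0,-1,0,0,0,-1,0,0,0,-1,0,0,0,-1])

```text
t: 18.95
position: [0.4877, -0.2273, 0.3136]
tcp_rot: [-0.649, 1.377, -0.422]
force: [0.1, -0.8, -1.1]
grip_width: 0.383
gripper_force: 35.2
```

Request:
step_arm(targets=[0,0,0,-1,0,0,0,-1,0,0,0,-1,0,0,0,-1,0,0,0,-1,0,0,0,-1,0,0,0,-1,0,0,0,-1,0,0,0,-1,0,0,0,-1,0,0,0,-1,0,0,0,-1])

```text
t: 20.45
position: [0.4877, -0.2273, 0.3136]
tcp_rot: [-1.351, 0.938, -1.241]
force: [-0.1, -0.7, -1.3]
grip_width: 0.384
gripper_force: 35.2
```

Request:
step_arm(targets=[0,0,0,-1,0,0,0,-1,0,0,0,-1,0,0,0,-1,0,0,0,-1,0,0,0,-1,0,0,0,-1,0,0,0,-1,0,0,0,-1,0,0,0,-1,0,0,0,-1,0,0,0,-1])

```text
t: 21.95
position: [0.4878, -0.2273, 0.3136]
tcp_rot: [-1.919, 0.16, -1.983]
force: [-0.6, 0.8, -0.9]
grip_width: 0.379
gripper_force: 35.2
```

Request:
step_arm(targets=[0,0,0,-1,0,0,0,-1,0,0,0,-1,0,0,0,-1,0,0,0,0,0,0,0,0])

```text
t: 22.7
position: [0.4877, -0.2273, 0.3136]
tcp_rot: [-2.058, -0.184, -2.193]
force: [-0.1, 0.8, -0.1]
grip_width: 0.383
gripper_force: 35.2
```

```bash
python3 s.py; python3 tr.py .5 -.24 .38
python3 - <<'E'
from plant import bot
import cv2
d=bot.read_camera("scene"); cv2.imwrite("pics/sc3.png",cv2.resize(d["color"][20:170,120:320,::-1],(800,600),interpolation=cv2.INTER_CUBIC))
E
```

```text
t 22.7 q [-1.113  0.266  2.401  1.85   1.501 -1.117] sum235 4.168
p [ 0.4877 -0.2273  0.3136] F [-0.1  0.8 -0.1] grip 0.383 35.2
axes x [-0.063 -0.01   0.998] y [ 0.176 -0.984  0.001] z [0.982 0.176 0.063]
elev 3.63 turn for x up 0.1
units to target [1.64 0.37 0.35]
```

View pics/sc3.png

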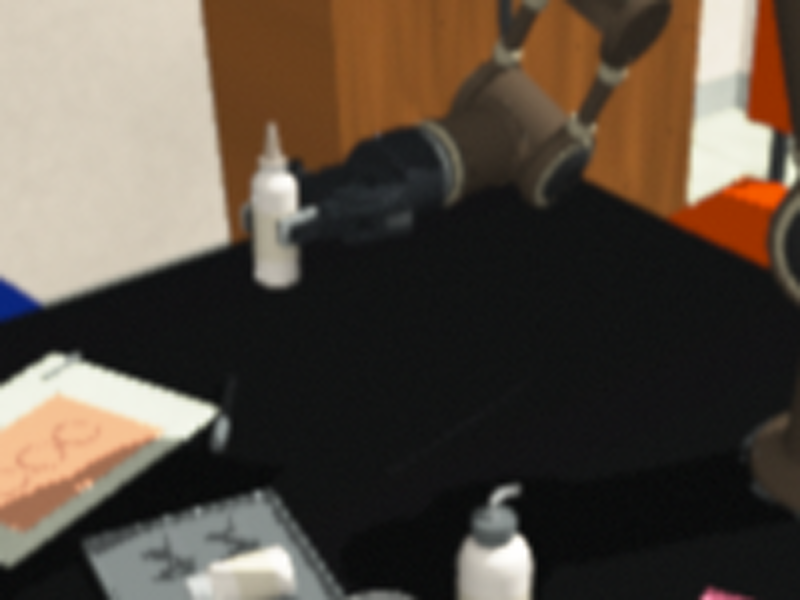

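The bottle is now upright, nozzle up, held high. For an unambiguous mix I'll turn it over once more from upright and bring it back.

Request:
step_arm(targets=[0.4,0,0,1,0.4,0,0,1,0.4,0,0,1,0.4,0,0,1,0,0,0,1,0,0,0,1,0,0,0,1,0,0,0,1,0,0,0,1,0,0,0,1,0,0,0,1,0,0,0,1])

```text
t: 24.25
position: [0.4852, -0.2358, 0.3766]
tcp_rot: [-1.556, 0.724, -1.495]
force: [0.7, -0.1, -1.2]
grip_width: 0.38
gripper_force: 35.2
```

Request:
step_arm(targets=[0,0,0,1,0,0,0,1,0,0,0,1,0,0,0,1,0,0,0,1,0,0,0,1,0,0,0,1,0,0,0,1,0,0,0,1,0,0,0,1,0,0,0,1,0,0,0,1])

```text
t: 25.75
position: [0.4852, -0.2359, 0.3766]
tcp_rot: [-0.889, 1.267, -0.694]
force: [0.7, -0.1, -0.7]
grip_width: 0.382
gripper_force: 35.2
```

Request:
step_arm(targets=[0,0,0,1,0,0,0,1,0,0,0,1,0,0,0,1,0,0,0,1,0,0,0,1,0,0,0,1,0,0,0,1,0,0,0,1,0,0,0,1,0,0,0,1,0,0,0,1])

```text
t: 27.25
position: [0.4852, -0.2358, 0.3765]
tcp_rot: [-0.133, 1.503, 0.143]
force: [0.3, -0.4, -0.8]
grip_width: 0.382
gripper_force: 35.2
```

Request:
step_arm(targets=[0,0,0,0,0,0,0,0,0,0,0,0,0,0,0,-1,0,0,0,-1,0,0,0,-1,0,0,0,-1,0,0,0,-1,0,0,0,-1,0,0,0,-1,0,0,0,-1,0,0,0,-1])

```text
t: 28.75
position: [0.4852, -0.236, 0.3766]
tcp_rot: [-0.711, 1.352, -0.492]
force: [0.1, -0.6, 0.4]
grip_width: 0.385
gripper_force: 35.2
```

Request:
step_arm(targets=[0,0,0,-1,0,0,0,-1,0,0,0,-1,0,0,0,-1,0,0,0,-1,0,0,0,-1,0,0,0,-1,0,0,0,-1,0,0,0,-1,0,0,0,-1,0,0,0,-1,0,0,0,-1])

```text
t: 30.25
position: [0.4852, -0.236, 0.3767]
tcp_rot: [-1.405, 0.887, -1.307]
force: [0.1, 0.7, -0.4]
grip_width: 0.38
gripper_force: 35.2
```

Request:
step_arm(targets=[0,0,0,-1,0,0,0,-1,0,0,0,-1,0,0,0,-1,0,0,0,-1,0,0,0,-1,0,0,0,-1,0,0,0,-1,0,0,0,-1,0,0,0,-1,0,0,0,-1,0,0,0,-1])

```text
t: 31.75
position: [0.4852, -0.236, 0.3766]
tcp_rot: [-1.957, 0.077, -2.038]
force: [0.8, 0.1, -0.1]
grip_width: 0.384
gripper_force: 35.2
```

Request:
step_arm(targets=[0,0,0,-1,0,0,0,-1,0,0,0,-1,0,0,0,0,0,0,0,0,0,0,0,0])

```text
t: 32.5
position: [0.4852, -0.2361, 0.3766]
tcp_rot: [-2.059, -0.185, -2.194]
force: [0.9, 0.2, -0.9]
grip_width: 0.383
gripper_force: 35.2
```

```bash
python3 s.py; python3 tr.py .65 -.1 .4; python3 tr.py .65 .25 .4
```

```text
t 32.5 q [-1.131  0.093  2.384  1.818  1.461 -0.93 ] sum235 3.937
p [ 0.4852 -0.2361  0.3766] F [ 0.9  0.2 -0.9] grip 0.383 35.2
axes x [-0.063 -0.009  0.998] y [ 0.176 -0.984  0.002] z [0.982 0.176 0.063]
elev 3.63 turn for x up 0.1
units to target [ 0.29 -2.62  4.68]
elev 3.63 turn for x up 0.1
units to target [  0.21 -11.24   6.22]
```

Request:
step_arm(targets=[0.05,-0.43,0.78,0,0.05,-0.43,0.78,0,0.05,-0.43,0.78,0,0.05,-0.43,0.78,0,0.05,-0.43,0.78,0,0.05,-0.43,0.78,0])

```text
t: 33.25
position: [0.651, -0.1008, 0.4002]
tcp_rot: [-2.059, -0.184, -2.194]
force: [-0.5, 0.6, -0.3]
grip_width: 0.382
gripper_force: 35.2
```

Request:
step_arm(targets=[0,-0.72,0.13,0,0,-0.72,0.13,0,0,-0.72,0.13,0,0,-0.72,0.13,0,0,-0.72,0.13,0,0,-0.72,0.13,0,0,-0.72,0.13,0,0,-0.72,0.13,0,0,-0.72,0.13,0,0,-0.72,0.13,0,0,-0.72,0.13,0,0,-0.72,0.13,0])

```text
t: 34.75
position: [0.6506, 0.2502, 0.4028]
tcp_rot: [-2.06, -0.183, -2.193]
force: [1.0, -1.3, -0.3]
grip_width: 0.379
gripper_force: 35.2
```

```bash
python3 s.py; python3 tr.py .52 .251 .3
```

```text
t 34.75 q [ 0.404  0.134  2.252  3.433  0.9   -1.771] sum235 3.286
p [0.6506 0.2502 0.4028] F [ 1.  -1.3 -0.3] grip 0.379 35.2
axes x [-0.062 -0.01   0.998] y [ 0.175 -0.985  0.001] z [0.983 0.175 0.062]
elev 3.57 turn for x up 0.1
units to target [-2.36 -0.59 -3.36]
```

Request:
step_arm(targets=[0,0,0,1,0,0,0,1,0,0,0,1,0,0,0,1,0,0,0,1,0,0,0,1,0,0,0,1,0,0,0,1,0,0,0,1,0,0,0,1,0,0,0,1,0,0,0,1])

```text
t: 36.25
position: [0.6507, 0.2492, 0.4027]
tcp_rot: [-1.556, 0.726, -1.495]
force: [-0.1, 0.1, -0.4]
grip_width: 0.386
gripper_force: 35.2
```

Request:
step_arm(targets=[0,0,0,1,0,0,0,1,0,0,0,1,0,0,0,1,0,0,0,1,0,0,0,1,0,0,0,1,0,0,0,1,0,0,0,1,0,0,0,1,0,0,0,1,0,0,0,1])

```text
t: 37.75
position: [0.6507, 0.2492, 0.4027]
tcp_rot: [-0.889, 1.269, -0.694]
force: [0.7, -0.2, -0.9]
grip_width: 0.381
gripper_force: 35.2
```

Request:
step_arm(targets=[0,0,0,1,0,0,0,1,0,0,0,1,0,0,0,1,0,0,0,1,0,0,0,1,0,0,0,1,0,0,0,1,0,0,0,1,0,0,0,1,0,0,0,1,0,0,0,1])

```text
t: 39.25
position: [0.6507, 0.2492, 0.4027]
tcp_rot: [-0.132, 1.504, 0.143]
force: [-0.2, -0.1, -1.4]
grip_width: 0.381
gripper_force: 35.2
```

```bash
python3 s.py; python3 tr.py .505 .251 .23
```

```text
t 39.25 q [0.401 0.133 2.253 3.43  0.9   1.376] sum235 3.286
p [0.6507 0.2492 0.4027] F [-0.2 -0.1 -1.4] grip 0.381 35.2
axes x [ 0.061  0.012 -0.998] y [-0.175  0.985  0.001] z [0.983 0.175 0.062]
elev 3.57 turn for x up 179.9
units to target [ 4.09  0.68 -3.84]
```

Request:
step_arm(targets=[0.68,0.11,-0.64,0,0.68,0.11,-0.64,0,0.68,0.11,-0.64,0,0.68,0.11,-0.64,0,0.68,0.11,-0.64,0,0.68,0.11,-0.64,0,0,0,0,0])

```text
t: 40.12
position: [0.5039, 0.2496, 0.2269]
tcp_rot: [-0.139, 1.51, 0.138]
force: [-0.4, 0.3, -0.6]
grip_width: 0.384
gripper_force: 35.2
```

```bash
python3 s.py
python3 - <<'E'
from plant import bot
from h import *
ims=[]
for n in ["scene","side"]:
    d=bot.read_camera(n); np.savez(f"{n}3.npz",**d)
    u,v=proj(d,[.51,.252,.13]); u,v=int(u),int(v); x,y=max(u-50,0),max(v-75,0); print(n,x,y)
    ims.append(cv2.resize(d["color"][y:y+150,x:x+100,::-1],(400,600),interpolation=cv2.INTER_CUBIC))
cv2.imwrite("pics/m3.png",np.hstack(ims))
E
```

```text
t 40.12 q [0.612 0.507 2.481 3.576 1.487 1.501] sum235 4.475
p [0.5039 0.2496 0.2269] F [-0.4  0.3 -0.6] grip 0.384 35.2
axes x [ 0.056  0.005 -0.998] y [-0.177  0.984 -0.005] z [0.983 0.177 0.056]
scene 235 126
side 147 153
```

View pics/m3.png

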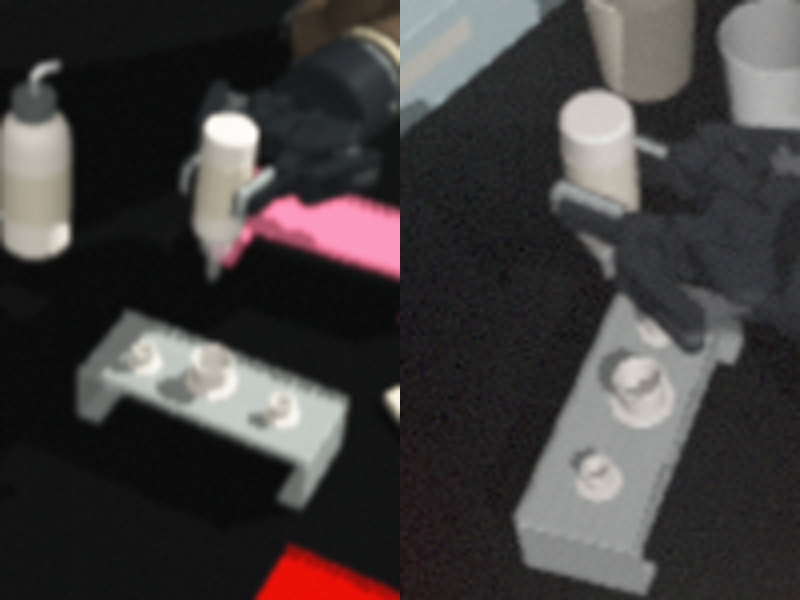

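Nozzle down over the cup: the tip is at scene ≈ (288,195.7) and side ≈ (199.7,221.7). The big cup's mouth is at scene ≈ (288,215) and side ≈ (206,247). I'll triangulate and compare with the model.

Run:
```python
from h import *
S=load("scene3");D=load("side3")
def tri(a,b):
    L=[]
    for d,(u,v) in ((S,a),(D,b)):
        T=d["cam_to_world"]; r=T[:3,:3]@np.array([(u-d["cx"])/d["fx"],-(v-d["cy"])/d["fy"],-1]); L.append((T[:3,3],r/np.linalg.norm(r)))
    A=sum(np.eye(3)-np.outer(r,r) for _,r in L); B=sum((np.eye(3)-np.outer(r,r))@o for o,r in L); p=np.linalg.solve(A,B)
    return p.round(4),[np.linalg.norm(np.cross(p-o,r)).round(4) for o,r in L]
print("tip",tri((287.8,195.4),(199.4,221.4)))
print("cup",tri((287.7,215),(206,247)),onplane(S,287.7,215,.067).round(4),onplane(D,206,247,.067).round(4))
x=np.array([.056,.005,-.998]);z=np.array([.983,.177,.056]); p=np.array([.5039,.2496,.2269])
print("model tip",(p+.0777*x-.0047*z).round(4))
for n,d in(("s",S),("d",D)): print(n,np.round(proj(d,p+.0777*x-.0047*z),1),np.round(proj(d,[.495,.2507,.067]),1))
# bottle axis from barrel depth points
from scipy.optimize import least_squares
for n,d in(("s",S),("d",D)):
    w=cloud(d); c=d["color"].astype(int)
    m=(abs(w[...,0]-.505)<.04)&(abs(w[...,1]-.25)<.035)&(w[...,2]>.19)&(w[...,2]<.285)&(c.min(2)>110)
    q=w[m]; f=lambda a:np.hypot(q[:,0]-a[0]-a[2]*(q[:,2]-.23),q[:,1]-a[1]-a[3]*(q[:,2]-.23))-.017
    r=least_squares(f,[.505,.25,0,0],loss="soft_l1",f_scale=.001); print(n,len(q),r.x.round(4),"tail z",np.percentile(q[:,2],99).round(4),"tip xy",(r.x[:2]+r.x[2:]*(.15-.23)).round(4))
```

```text
tip (array([0.5045, 0.2513, 0.1521]), [np.float64(0.0027), np.float64(0.0027)])
cup (array([0.495 , 0.2505, 0.07  ]), [np.float64(0.001), np.float64(0.001)]) [0.493  0.2496 0.067 ] [0.4969 0.2478 0.067 ]
model tip [0.5036 0.2492 0.1491]
s [286.8 194.9] [287.5 215.5]
d [200. 223.] [205.9 248.3]
s 401 [ 0.4974  0.2504 -0.0375 -0.0114] tail z 0.2728 tip xy [0.5004 0.2514]
d 520 [ 0.5021  0.251  -0.0137 -0.0608] tail z 0.2764 tip xy [0.5032 0.2559]
```

Request:
step_arm(targets=[0.34,0.01,-0.07,0,0.34,0.01,-0.07,0,0.34,0.01,-0.07,0,0.34,0.01,-0.07,0,0,0,0,0,0,0,0,0])

```text
t: 40.98
position: [0.4987, 0.2502, 0.1774]
tcp_rot: [-0.133, 1.5, 0.141]
force: [0.0, -0.2, -0.6]
grip_width: 0.382
gripper_force: 35.2
```

```bash
python3 s.py
python3 - <<'E'
from plant import bot
from h import *
ims=[]
for n in ["scene","side"]:
    d=bot.read_camera(n); np.savez(f"{n}4.npz",**d)
    u,v=proj(d,[.495,.2505,.09]); u,v=int(u),int(v); x,y=u-25,v-35; print(n,x,y)
    ims.append(cv2.resize(d["color"][y:y+75,x:x+50,::-1],(400,600),interpolation=cv2.INTER_CUBIC))
cv2.imwrite("pics/m4.png",np.hstack(ims))
E
```

```text
t 40.98 q [0.626 0.698 2.439 3.591 1.633 1.568] sum235 4.77
p [0.4987 0.2502 0.1774] F [ 0.  -0.2 -0.6] grip 0.382 35.2
axes x [ 0.066  0.011 -0.998] y [-0.175  0.985 -0.001] z [0.982 0.175 0.067]
scene 262 174
side 180 207
```

View pics/m4.png

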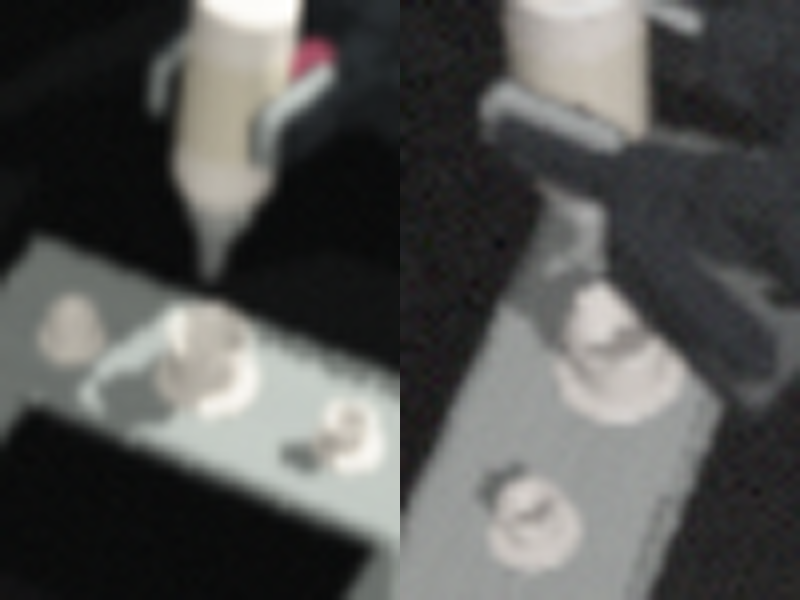

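Scene: the tip is at (287.8,208.6), just above the far rim of the cup, with the mouth centre at (288,215). Side: the tip is at about (205.2,242.2), in front of the cup. I'll triangulate.

```bash
python3 - <<'E'
from h import *
S=load("scene4");D=load("side4")
def tri(a,b):
    L=[]
    for d,(u,v) in ((S,a),(D,b)):
        T=d["cam_to_world"]; r=T[:3,:3]@np.array([(u-d["cx"])/d["fx"],-(v-d["cy"])/d["fy"],-1]); L.append((T[:3,3],r/np.linalg.norm(r)))
    A=sum(np.eye(3)-np.outer(r,r) for _,r in L); B=sum((np.eye(3)-np.outer(r,r))@o for o,r in L); p=np.linalg.solve(A,B)
    return p.round(4),[np.linalg.norm(np.cross(p-o,r)).round(4) for o,r in L]
print(tri((287.8,208.6),(205.2,242.2)))
for d in (S,D): print(np.round(proj(d,[.4992,.2503,.0996]),1),np.round(proj(d,[.495,.2505,.067]),1))
E
python3 tr.py
```

```text
(array([0.4942, 0.2501, 0.0917]), [np.float64(0.0013), np.float64(0.0013)])
[287.  207.7] [287.4 215.5]
[203.3 238.5] [205.9 248.2]
elev 3.79 turn for x up -179.9
```

The side reading lands on the cup's white rim, so it is ambiguous, while the kinematic tip estimate agrees with the scene view. I'll use the wrist camera, which now looks at the tip and cup from close by.

Run:
```python
from plant import bot
from h import *
d=bot.read_camera("wrist"); np.savez("w2.npz",**d); print(d["cam_to_world"].round(3)); im=d["color"][:,:,::-1]
cv2.imwrite("pics/w2.png",im)
w=wcloud(d)
m=((w[...,0]<.37)&(w[...,0]>.2)&(w[...,2]>.035)&(w[...,2]<.06)&(w[...,1]>.08)&(w[...,1]<.3)); print("pink pts",m.sum(),np.percentile(w[m],[1,99],0).round(3) if m.sum() else "")
S=load("scene");ws=cloud(S); c=S["color"].astype(int); m=(c[...,0]-c[...,1]>60)&(ws[...,0]<.4)&(ws[...,0]>.2)&(ws[...,2]>.035)&(ws[...,2]<.06); print(cv2.boxPoints(cv2.minAreaRect(ws[m][:,:2].astype(np.float32))).round(3))
```

```text
[[-0.175  0.364 -0.915  0.375]
 [ 0.985  0.064 -0.162  0.227]
 [-0.001 -0.929 -0.369  0.09 ]
 [ 0.     0.     0.     1.   ]]
pink pts 0 
[[0.223 0.257]
 [0.293 0.091]
 [0.364 0.121]
 [0.294 0.287]]
```

View pics/w2.png

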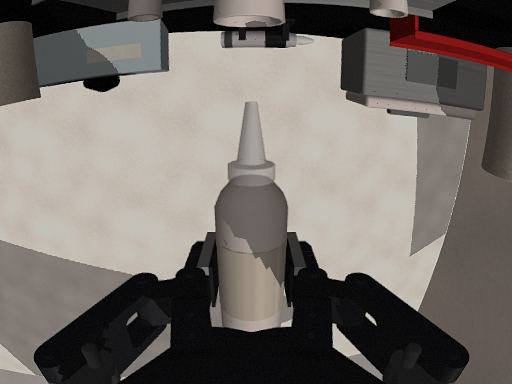

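Wrist view (upside down): the nozzle tip is at (251,101), and the cup with its rim facing the tip is at (249,12–25), so they are aligned sideways. I'll measure both from depth.

Run:
```python
from h import *
from scipy.optimize import least_squares
d=load("w2"); w=wcloud(d); g=d["color"].astype(int).sum(2)
print("col",g[95:110,251]); 
for v in (102,104,108,115,130): 
    r=np.where((w[v,:,0]<.53)&(w[v,:,0]>.45))[0]; r=r[(r>225)&(r<280)]; print(v,r.min() if len(r) else 0,r.max() if len(r) else 0,np.median(w[v,r],0).round(4) if len(r) else "")
m=np.zeros((384,512),bool); m[:30,205:295]=1; m&=(w[...,0]>.46)&(w[...,0]<.53)&(w[...,2]>.05)&(w[...,2]<.075)
c=w[m]; print(len(c),c.min(0).round(4),c.max(0).round(4))
c=c[c[:,2]>.058]
for R0 in (.0145,): 
    e=least_squares(lambda p:np.hypot(c[:,0]-p[0],c[:,1]-p[1])-R0,[.495,.25],loss="soft_l1",f_scale=.0007); print("cup",e.x.round(4),len(c),abs(e.fun).mean())
# lateral: rim left/right cols at z .067
mm=m&(w[...,2]>.063); vs,us=np.where(mm); print(us.min(),us.max(),vs.min(),vs.max())
```

```text
col [553 553 559 559 557 563 518 468 462 465 466 465 464 465 464]
102 246 256 [0.4972 0.2491 0.1006]
104 245 256 [0.4967 0.2488 0.1014]
108 245 257 [0.4967 0.249  0.1031]
115 244 258 [0.4962 0.249  0.106 ]
130 241 260 [0.495  0.2483 0.1121]
1860 [0.4797 0.2336 0.0574] [0.51   0.2616 0.0673]
cup [0.4952 0.2479] 1858 0.0011721602669951254
213 284 4 27
```

Request:
step_arm(targets=[0.14,0,-0.036,0,0.14,0,-0.036,0,0.14,0,-0.036,0,0.14,0,-0.036,0,0,0,0,0,0,0,0,0,0,0,0,0,0,0,0,0])

```text
t: 42.12
position: [0.4934, 0.2492, 0.1532]
tcp_rot: [-0.135, 1.503, 0.14]
force: [0.2, 0.0, -0.7]
grip_width: 0.382
gripper_force: 35.2
```

```bash
cat > meas.py <<'E'
from plant import bot
from h import *
from scipy.optimize import least_squares
d=bot.read_camera("wrist"); np.savez("w3.npz",**d); w=wcloud(d)
m=(w[...,0]>.47)&(w[...,0]<.53)&(abs(w[...,1]-.25)<.02)&(w[...,2]>.072)&(w[...,2]<.095); vs,us=np.where(m)
v=vs.min(); print("tip row",v,us[vs==v],"z",w[v:v+3,us[vs==v][0]].round(4).tolist())
for k in (v+1,v+3,v+6):
    r=us[vs==k]; print(k,r.min(),r.max(),np.median(w[k,r],0).round(4))
c=w[(w[...,0]>.46)&(w[...,0]<.53)&(abs(w[...,1]-.25)<.03)&(w[...,2]>.056)&(w[...,2]<.0695)]
e=least_squares(lambda p:np.hypot(c[:,0]-p[0],c[:,1]-p[1])-.0145,[.495,.25],loss="soft_l1",f_scale=.0007); print("cup",e.x.round(4),len(c),c[:,2].max().round(4),"y range",c[:,1].min().round(4),c[:,1].max().round(4))
E
python3 s.py; python3 meas.py
```

```text
t 42.12 q [0.634 0.78  2.421 3.601 1.688 1.595] sum235 4.89
p [0.4934 0.2492 0.1532] F [ 0.2  0.  -0.7] grip 0.382 35.2
axes x [ 0.063  0.009 -0.998] y [-0.176  0.984 -0.002] z [0.982 0.176 0.064]
tip row 102 [246 247 248 249 250 251 252 253 254 255 256] z [[0.4939, 0.2463, 0.0767], [0.4933, 0.2462, 0.0771], [0.4924, 0.246, 0.0775]]
103 245 256 [0.4922 0.2476 0.0771]
105 245 256 [0.4918 0.2478 0.0779]
108 245 257 [0.4917 0.2479 0.0791]
cup [0.4961 0.248 ] 1884 0.0669 y range 0.2335 0.2617
```

Request:
step_arm(targets=[-0.03,0.01,0.035,0,0,0,0,0,0,0,0,0,0,0,0,0,0,0,0,0,0,0,0,0])

```text
t: 42.92
position: [0.4946, 0.2498, 0.1541]
tcp_rot: [-0.135, 1.503, 0.14]
force: [-0.1, -0.1, -1.0]
grip_width: 0.382
gripper_force: 35.2
```

```bash
python3 s.py; python3 meas.py
```

```text
t 42.92 q [0.633 0.776 2.421 3.6   1.683 1.592] sum235 4.879
p [0.4946 0.2498 0.1541] F [-0.1 -0.1 -1. ] grip 0.382 35.2
axes x [ 0.063  0.009 -0.998] y [-0.176  0.984 -0.003] z [0.982 0.176 0.063]
tip row 102 [246 247 248 249 250 251 252 253 254 255 256] z [[0.4939, 0.2467, 0.0776], [0.4949, 0.2468, 0.0781], [0.4948, 0.2468, 0.0786]]
103 245 256 [0.4937 0.2484 0.0781]
105 245 256 [0.4929 0.2485 0.0789]
108 245 257 [0.4927 0.2485 0.0801]
cup [0.4961 0.248 ] 1899 0.067 y range 0.2336 0.262
```

```bash
python3 -c "
from plant import bot
print(bot.job_done())"
```

```text
the job is handed in; nothing more can be done
None
```

I mixed the bottle and handed the job in at about 43 s. The arm is still holding it nozzle down over the big cup, with the tip within about 1 mm of centre and 10 mm above the rim, leaning roughly 3°. The wrist force read about 1 N at the end, and pictures up to the final approach showed nothing else disturbed.

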